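Fit the belt pulley on the studs of the drive hub

TASK

Fit the loose belt pulley on the blue drive unit: lower it over the hub's centre shaft, turn it until its five holes find the five brass studs, and slide it fully home so that it lies flat on the hub. Feel your way gently, never forcing the pulley against the studs or banging it down; then let go of it, and leave the other things where they are.

Things in the scene. Friction and masses are not known exactly. Their poses are not given: they have to be found in the camera images.
- pulley: Loose belt pulley (0.3 to 0.6 kg) lying flat, boss up: aluminium disc 100 mm across, 20 mm thick, V groove round the rim. 17 mm bore right through disc and boss. Five 11 mm through holes evenly (72 degrees apart) on a circle of 30 mm radius. Origin: centre of the underside; z up; the x axis passes through the middle of one hole and of one boss flat.
- pulley_boss (a point): Centre of the top of the pulley's steel hexagonal boss, 60 mm above the pulley's underside (axes as the pulley's). The boss is 36 mm across flats and stands 40 mm above the disc; flats face 0, 60, 120... degrees from x. Grip it from above on two opposite flats; finger tips may come down to the disc.
- drive_unit: Blue drive unit fixed to the table: foot 120 x 120 x 10 mm, round ribbed housing 100 mm across, on top a dark hub disc 88 mm across. Origin: centre of the foot's underside, on the shaft's axis; z up, x and y along the foot's sides. The hub with its studs may stand at any angle in the housing: this pose does not tell that angle, it must be seen or felt. A stiff brake (3 N m) holds the hub.
- hub_seat (a point): Centre of the hub's flat upper face, 72 mm above the foot's underside; the pulley's underside lies on it when fully home. Five brass studs of 8 mm diameter rise 16 mm from it (the last 3.5 mm taper to 4 mm), 72 degrees apart on a circle of 30 mm radius. Axes as the drive unit's, not the studs'.
- shaft_tip (a point): Tip of the steel centre shaft, 38 mm above hub_seat. The shaft is 15 mm in diameter, its last 8 mm taper to 6 mm across. It stands higher than the studs, so it enters the pulley's bore first and centres it.
- jar_washers: bystander: grey plastic-capped jar with washers, 68 mm across, 66 mm tall, standing beyond the work; origin at the centre of its underside
- tape_measure: bystander: yellow tape measure, 39 x 84 x 64 mm, at the left; origin at the centre of its underside
- adjustable_spanner: bystander: grey adjustable spanner, 178 mm long, 13 mm high, lying in front of the work near the table's front edge; origin at the centre of its underside, y along its length
- screwdriver_red: bystander: screwdriver with a red handle, 246 mm long, 29 mm high, lying beyond the work to the left; origin at the centre of its underside, y along its length

How it is judged:
By the outcome, as a careful person would: the job done as asked, in the order asked, and still so for the second after the job is handed in, with the robot touching nothing.
It also fails if it takes over 72 s, if anything falls off the work surface, if the arm or the gripper's body presses on something with over 40 N, if the wrist force passes 120 N, or if a joint passes its speed limit or range.

ROBOT

A 6-joint arm with a two-finger parallel gripper is mounted at the origin on a cart in front of the work surface, level with it; the furniture and walls round the work are solid. World frame = base frame: x ahead of the robot, y to its left, z up, the work surface at z = 0. Lengths are in m, angles in rad, forces in N, time in s.
With the tool pointing down it reaches from about 0.3 to 0.85 m from the base axis. Payload 5.4 kg.
Tool frame: the origin (TCP) lies at the very end of the fingers, on their centre line; the grasp point (between the pads) lies 19 mm behind it; z points along the fingers, y is the line along which they close (so a half turn about z gives the same grasp; the last joint's range is limited). The gripper opens to 85 mm and grips with 20 to 120 N. Pads are 22 mm wide; open, the fingers measure 114 mm over their backs; the gripper's body (76 mm by 85 mm) begins 54 mm behind the grasp point. The pads swing forward as they close: fully open they stand 13 mm farther back than shut.
Start: joints at [-1.493, 0.158, 1.597, -0, 1.386, -0.21], TCP at [0.163, -0.551, 0.231] pointing down, gripper open.
Joint ranges: [-2.91, 2.91], [-0.94, 2.29], [0.18, 2.7], [-1.29, 4.43], [0.17, 2.64], [-3, 3]. Speed limits (rad/s): [2.57, 2.57, 3.14, 3.14, 3.14, 3.14].

INTERFACE

Orientations are given as a rotation vector (axis times angle).
In Python, from plant import telemetry, imaging, arm gives the robot as it stands.
- The arm moves only by the tool arm_command, never from a script. Its argument "increments" is a list of rows, each a list of 7 numbers: the turn, a rotation vector about the tool's x, y, z in degrees, then the shift along the tool's x, y, z in m, then the closure in counts, from 0 (fully open) to 255 (shut). In form: [[rx, ry, rz, tx, ty, tz, hand], ...]. A call has 1 to 10 rows; each row shifts and turns the commanded pose from where the row before left it, along the tool's axes as they then stand; what a row does not reach is not made up. A row lasts 1/12 s, in which the tool goes at most 41.7 mm and 7.16 degrees, less where a joint would pass 70% of its speed; a pose out of reach is approached as far as the arm can. A call is refused whole if a number of a shift passes 0.0417 or a number of a turn 7.16, either way. A call with a gripper value outside its range is refused whole. The fingers move at their own pace and stop on an object; "newtons" is the grip in N (left out, the last holds). Time passes only in rows, so rows that do not move let the fingers close. It gives the time, the measured TCP pose, the force, the opening and the grip force at its end, in the units of the state.
- telemetry.read_state(): the state, without advancing time (a new reading comes with each control period).
- imaging.snapshot(name): name is "scene" or "top" or "wrist"; returns the picture (480x640x3 uint8, red, green, blue); there is no depth.
- imaging.calibration(name): a dict with "K" (3x3 intrinsics, pixels), "k1" (the pictures are not rectified: a ray, as slopes to the right and down, at radius r is drawn at 1 + k1 r^2 times it, then the intrinsics apply), "origin" and "attitude" of the camera in the world. Camera axes: x right, y up, looking along -z (the intrinsics and any distortion apply to the point x, -y, -z); pixel columns grow to the right and rows downward; lengths in m; the calibration is good to about 2 mm. A picture is of the moment at which its call begins: read the wrist's pose just before it. calibration takes no time and is no camera call; for the wrist camera it gives the pose at the moment of the call.
- arm.job_done(): hands the job in; it is judged then, once.
Trained networks look in the newest picture that a camera, given by its name, has taken for a name from the list of things; names that differ only in an ending like _2 or _b are one class to them, and where a whole thing is asked for, a point or a joint stands for the part that bears it (a point fixed in the world has none). Each returns a list of dicts, best first, with "conf" (0 to 1); they miss things now and then, are a little off and sometimes report something else, mostly with a low value. They report only what shows in the picture. A call takes as long as a camera call.
- imaging.search_frame(camera, label): "position" ([x, y, z] in m, in world coordinates, good to about 4 mm: the middle of the surface that is visible of it).
- imaging.outline_of(camera, label): "mask" (480x640 bool, what is visible of it).
The state is a dict: "time": time; "joint_positions": joint angles; "joint_velocities": joint speeds; "joint_torque": joint torques, N m; "ee_pos": TCP position; "ee_rot": TCP orientation; "wrist_force": force on the tool from outside, world axes, zero at the start; "ft_torque": the same for the moment, N m; "finger_gap": finger opening in m; "finger_force": force on a finger pad.
Only numpy, scipy, OpenCV 4.12 (cv2) and the standard library are available. Lean on these libraries where they do the work, as an engineer would, in place of code of your own. Each camera call takes 0.05 s, during which the arm holds its last target. There are 200 camera calls.

## Working session

There is one attempt and no reset: what is moved stays moved. The work goes in short steps, Python scripts to look and compute and a tool call to move; the robot and the scene stay as the last step left them, time stands still between calls to the robot, and variables do not carry over. Pictures are saved under pics/ and viewed, at most 10 in all, crops included, and the job is handed in when it is done.

Besides the shell and the picture viewer there is one more tool, called after ">>>" by a JSON object that holds its "name" and its "arguments". arm_command: Moves the arm, as the interface text tells. Its arguments: {"type":"object","properties":{"increments":{"type":"array","items":{"type":"array","items":{"type":"number"}}},"newtons":{"type":"number"}},"required":["increments"]}

```bash
mkdir -p pics; cat > h.py <<'E'
import numpy as np, cv2
from plant import telemetry, imaging, arm
from scipy.spatial.transform import Rotation as R
def cal(n):
    c=imaging.calibration(n); A=np.array(c['attitude'],float)
    A=A if A.shape==(3,3) else (R.from_rotvec(A).as_matrix() if A.size==3 else R.from_quat(A).as_matrix())
    return np.array(c['K']),c['k1'],np.array(c['origin']),A
def proj(c,P):
    K,k1,o,A=c; p=(np.atleast_2d(P)-o)@A; s=np.c_[p[:,0],-p[:,1]]/-p[:,2:3]
    s=s*(1+k1*(s**2).sum(1,keepdims=True)); return s@K[:2,:2].T+K[:2,2]
def plane(c,uv,z):
    K,k1,o,A=c; uv=np.atleast_2d(np.array(uv,float))
    s=cv2.undistortPoints(uv[:,None],K,np.array([k1,0,0,0.]))[:,0]
    d=np.c_[s[:,0],-s[:,1],-np.ones(len(s))]@A.T
    return o+d*((z-o[2])/d[:,2])[:,None]
def shot(n,f):
    c=cal(n); im=imaging.snapshot(n); cv2.imwrite('pics/'+f,im[:,:,::-1]); return c,im
E
python3 - <<'E'
from h import *
print(imaging.calibration('top'),imaging.calibration('scene'))
s=telemetry.read_state();print(s)
for n in ['top','scene']:
    shot(n,n+'0.png')
    for l in ['pulley','pulley_boss','drive_unit','hub_seat','shaft_tip']+(['jar_washers','tape_measure','adjustable_spanner','screwdriver_red'] if n=='top' else []):
        print(n,l,[(np.round(d['position'],4),round(d['conf'],2)) for d in imaging.search_frame(n,l)][:2])
E
```

```text
{'K': array([[513.66941372,   0.        , 321.36861892],
       [  0.        , 513.66941372, 241.34869836],
       [  0.        ,   0.        ,   1.        ]]), 'k1': -0.051264982373278874, 'origin': array([0.39997411, 0.34157294, 1.17681731]), 'attitude': array([ 0.09537502, -0.13769617, -1.55573656])} {'K': array([[459.64969906,   0.        , 312.37594216],
       [  0.        , 459.64969906, 241.6652079 ],
       [  0.        ,   0.        ,   1.        ]]), 'k1': -0.02559256947487306, 'origin': array([-0.01601346,  0.59433623,  0.76101605]), 'attitude': array([ 0.4812304 , -0.76404459, -1.92841091])}
{'time': 0.0, 'joint_positions': array([-1.49306532e+00,  1.59098382e-01,  1.59823054e+00, -6.54918450e-05,
        1.38617098e+00, -2.10077701e-01]), 'joint_velocities': array([-4.66582309e-04, -3.76865818e-04, -5.55271185e-04,  2.00268423e-05,
       -2.21963752e-04, -6.96979668e-04]), 'joint_torque': array([-9.76925719e-06, -3.95997584e+01, -3.31431592e+01, -2.69424627e-04,
        8.20256100e-03, -2.01792034e-06]), 'ee_pos': array([ 0.16314009, -0.55074857,  0.23029002]), 'ee_rot
[... 475 characters left out ...]
3, 0.1495, 0.0593]), 0.61), (array([0.5209, 0.4002, 0.0222]), 0.57)]
top shaft_tip [(array([0.5041, 0.1493, 0.0562]), 0.67)]
top jar_washers [(array([0.7315, 0.1174, 0.066 ]), 0.98)]
top tape_measure [(array([0.5268, 0.5787, 0.056 ]), 0.64)]
top adjustable_spanner [(array([0.3642, 0.2365, 0.0177]), 0.78)]
top screwdriver_red [(array([0.67  , 0.4658, 0.024 ]), 0.92), (array([0.5056, 0.1455, 0.0591]), 0.15)]
scene pulley [(array([0.5115, 0.4075, 0.0197]), 0.61), (array([0.4823, 0.1595, 0.0533]), 0.18)]
scene pulley_boss [(array([0.5111, 0.4083, 0.02  ]), 0.81)]
scene drive_unit [(array([0.4906, 0.1559, 0.05  ]), 0.82)]
scene hub_seat [(array([0.4845, 0.1612, 0.0545]), 0.67)]
scene shaft_tip []
```

View pics/top0.png

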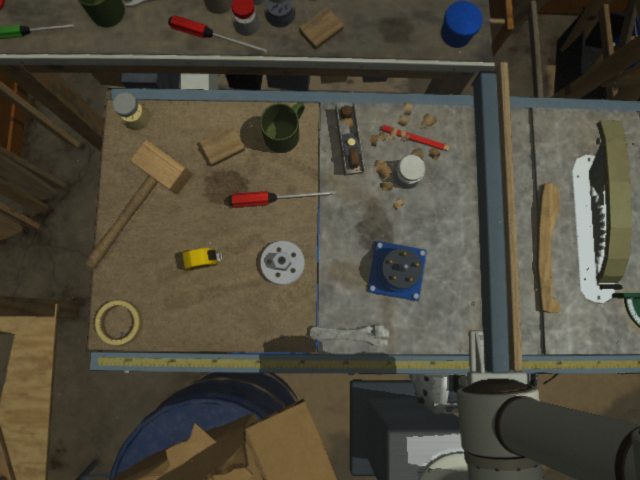

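View pics/scene0.png

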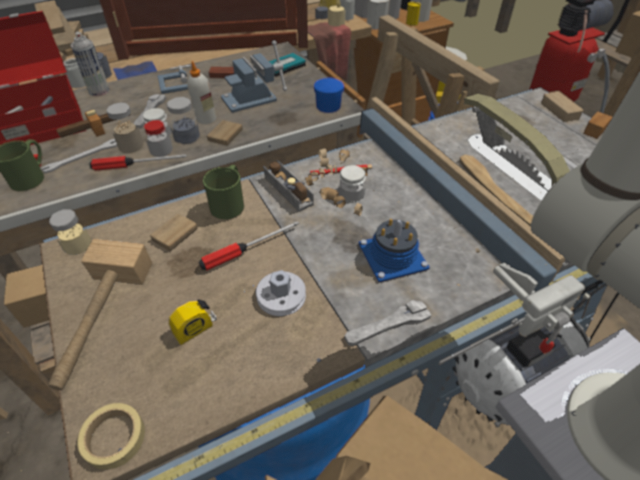

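The top picture shows the pulley at (282,262), the drive unit at (397,271), and a rail between the arm's start and the work at column 490. I'll lift and move over the rail.

>>> {"name": "arm_command", "arguments": {"increments": [[0,0,0,0,0,-0.04,0],[0,0,0,0,0,-0.04,0],[0,0,0,0,0,-0.04,0],[0,0,0,0.033,-0.019,0,0],[0,0,0,0.033,-0.019,0,0],[0,0,0,0.033,-0.019,0,0],[0,0,0,0.033,-0.019,0,0],[0,0,0,0.033,-0.019,0,0],[0,0,0,0.033,-0.019,0,0],[0,0,0,0.033,-0.019,0,0]]}}

```text
time: 1.63
ee_pos: [0.3479, -0.3567, 0.3515]
ee_rot: [3.109, 0.45, 0.0]
wrist_force: [1.2, -1.1, 0.8]
finger_gap: 0.0859
finger_force: 0.0
```

```bash
cat >> h.py <<'E'
def yaw(rv):
    x=R.from_rotvec(rv).as_matrix()[:,0]; return np.arctan2(x[1],x[0])
def go(target):
    s=telemetry.read_state(); a=R.from_rotvec(s['ee_rot']).as_matrix()
    d=a.T@(np.array(target)-s['ee_pos']); print('t',round(s['time'],2),'pos',s['ee_pos'].round(4),'yaw',round(np.degrees(yaw(s['ee_rot'])),2),'tilt',np.degrees(np.arccos(-a[2,2])).round(2),'shift',d.round(4),'rows',np.linalg.norm(d)/.041)
E
python3 - <<'E'
from h import *
go([.47,.13,.35]); s=telemetry.read_state(); a=R.from_rotvec(s['ee_rot']).as_matrix(); c=cal('wrist')
print((a.T@(c[2]-s['ee_pos'])).round(4), a.T@c[3], c[0],s['joint_positions'])
E
```

```text
t 1.63 pos [ 0.3479 -0.3567  0.3515] yaw 16.47 tilt 0.03 shift [ 0.2551 -0.4321  0.0013] rows 12.239434778576566
[ 0.0771 -0.0007 -0.1415] [[-9.01472889e-04  9.53113268e-01  3.02612434e-01]
 [ 9.99999431e-01  1.03179962e-03 -2.70806879e-04]
 [-5.70345023e-04  3.02612018e-01 -9.53113656e-01]] [[344.63599906   0.         318.69459679]
 [  0.         344.63599906 235.75735734]
 [  0.           0.           1.        ]] [-1.04101111e+00 -9.67277148e-02  1.62387148e+00  6.09735568e-05
  1.61384351e+00  2.42317661e-01]
```

>>> {"name": "arm_command", "arguments": {"increments": [[0,0,0,0.0184,-0.0339,0,0],[0,0,0,0.0184,-0.0339,0,0],[0,0,0,0.0184,-0.0339,0,0],[0,0,0,0.0184,-0.0339,0,0],[0,0,0,0.0184,-0.0339,0,0],[0,0,0,0.0184,-0.0339,0,0],[0,0,0,0.0184,-0.0339,0,0],[0,0,0,0.0184,-0.0339,0,0],[0,0,0,0.0184,-0.0339,0,0],[0,0,0,0.0184,-0.0339,0,0]]}}

```text
time: 2.47
ee_pos: [0.4271, 0.021, 0.3516]
ee_rot: [3.109, 0.45, 0.002]
wrist_force: [1.0, -1.0, 1.0]
finger_gap: 0.0851
finger_force: 0.0
```

>>> {"name": "arm_command", "arguments": {"increments": [[0,0,0,0.0184,-0.0339,0,0],[0,0,0,0.0184,-0.0339,0,0],[0,0,0,0.0184,-0.0339,0,0],[0,0,0,0,0,0.04,0],[0,0,0,0,0,0.04,0],[0,0,0,0,0,0.04,0],[0,0,0,0,0,0.03,0],[0,0,0,0,0,0,0],[0,0,0,0,0,0,0]]}}

```text
time: 3.22
ee_pos: [0.4503, 0.1322, 0.2006]
ee_rot: [-3.109, -0.45, 0.005]
wrist_force: [0.1, 0.5, -0.0]
finger_gap: 0.0852
finger_force: 0.0
```

```bash
python3 - <<'E'
from h import *
go([.45,.13,.2])
c,im=shot('wrist','w1.png'); np.save('w1.npy',im); np.save('c1.npy',np.array(c,dtype=object),allow_pickle=True)
cv2.imwrite('pics/w1b.png',cv2.resize(im[:,:,::-1],(800,600)))
for l in ['drive_unit','hub_seat','shaft_tip']: print(l,[(np.round(d['position'],4),round(d['conf'],2)) for d in imaging.search_frame('wrist',l)][:2])
print(proj(c,[[.505,.148,.072]]))
E
```

```text
t 3.22 pos [0.4503 0.1322 0.2006] yaw 16.49 tilt 0.18 shift [-0.0009  0.002   0.0006] rows 0.056292152992555806
drive_unit [(array([0.5145, 0.1425, 0.0709]), 0.88)]
hub_seat [(array([0.5164, 0.1433, 0.068 ]), 0.69)]
shaft_tip [(array([0.5156, 0.1386, 0.0675]), 0.64), (array([0.3659, 0.2338, 0.0113]), 0.51)]
[[320.09204071 153.52327946]]
```

View pics/w1b.png

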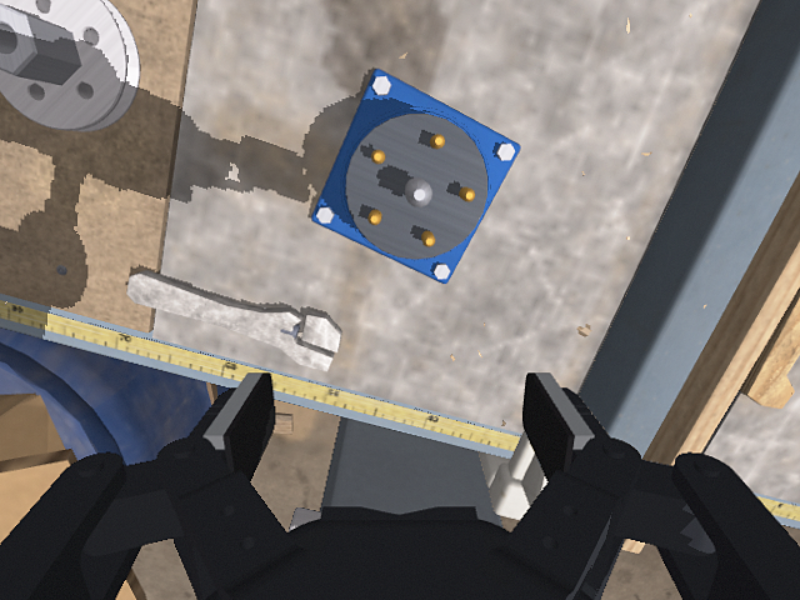

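Wrist picture (800-px scale): hub centred near (417,187), shaft tip (419,195), studs at (439,140), (379,156), (470,195), (376,218), (430,240). Pulley is at top left. Next I fit the hub pose.

```bash
cat > fit.py <<'E'
from h import *
from scipy.optimize import least_squares
im=np.load('w1.npy'); c=list(np.load('c1.npy',allow_pickle=True))
hsv=cv2.cvtColor(im,cv2.COLOR_RGB2HSV)
m=cv2.inRange(hsv,(10,130,90),(32,255,255)); m[:85]=0;m[200:]=0;m[:,:270]=0;m[:,400:]=0
n,l,st,ce=cv2.connectedComponentsWithStats(m); k=[i for i in range(1,n) if st[i,4]>12]; B=ce[k]; print(st[k],B)
def cen(p,ax=0):
    a=p[2]+np.arange(5)*2*np.pi/5
    return np.mean([proj(c,np.c_[p[0]+.03*np.cos(a),p[1]+.03*np.sin(a),np.full(5,z)]) for z in (.076,.08,.084,.088,.088)],0)
def res(p):
    q=cen(p); return np.concatenate([b-q[np.argmin(((q-b)**2).sum(1))] for b in B])
best=min((least_squares(res,[.51,.145,t]) for t in np.radians([0,18,36,54])),key=lambda r:r.cost)
print('hub',best.x[:2],np.degrees(best.x[2])%72,np.abs(best.fun).max())
print('tip plane',plane(c,[[419/1.25,195/1.25]],.11))
E
python3 fit.py
```

```text
[[344 108  12  11  95]
 [297 120  11  11  93]
 [368 150  12  11  98]
 [295 168  10  12  97]
 [338 185  10  12  97]] [[349.78947368 112.66315789]
 [302.20430108 125.03225806]
 [373.64285714 155.07142857]
 [299.59793814 173.29896907]
 [342.40206186 190.6185567 ]]
hub [0.50958977 0.13914394] 66.31347629072657 0.8620126141961748
tip plane [[0.50902192 0.13895827 0.11      ]]
```

>>> {"name": "arm_command", "arguments": {"increments": [[0,0,0,0.0137,-0.0336,0,0],[0,0,0,0.0137,-0.0336,0,0],[0,0,0,0.0137,-0.0336,0,0],[0,0,0,0.0137,-0.0336,0,0],[0,0,0,0.0137,-0.0336,0,0],[0,0,0,0.0137,-0.0336,0,0],[0,0,0,0.0137,-0.0336,0,0],[0,0,0,0,0,0,0],[0,0,0,0,0,0,0]]}}

```text
time: 4.17
ee_pos: [0.4771, 0.3869, 0.2029]
ee_rot: [-3.108, -0.454, -0.004]
wrist_force: [-0.5, -0.7, -0.1]
finger_gap: 0.0854
finger_force: 0.0
```

```bash
python3 - <<'E'
from h import *
go([.475,.385,.2])
c,im=shot('wrist','w2.png'); np.save('w2.npy',im); np.save('c2.npy',np.array(c,dtype=object),allow_pickle=True)
cv2.imwrite('pics/w2b.png',cv2.resize(im[40:240,190:450,::-1],None,fx=3,fy=3,interpolation=cv2.INTER_CUBIC))
for l in ['pulley','pulley_boss']:
    print(l,[(np.round(d['position'],4),round(d['conf'],2)) for d in imaging.search_frame('wrist',l)][:2])
o=imaging.outline_of('wrist','pulley'); np.save('m2.npy',o[0]['mask']); print(o[0]['conf'],o[0]['mask'].sum())
E
```

```text
t 4.17 pos [0.4771 0.3869 0.2029] yaw 16.64 tilt 0.16 shift [-0.0025  0.0012  0.0029] rows 0.09878784465809513
pulley [(array([0.531 , 0.3999, 0.0203]), 0.68), (array([0.6876, 0.3034, 0.0155]), 0.27)]
pulley_boss [(array([0.5255, 0.4016, 0.0193]), 0.63)]
0.9 8546
```

View pics/w2b.png

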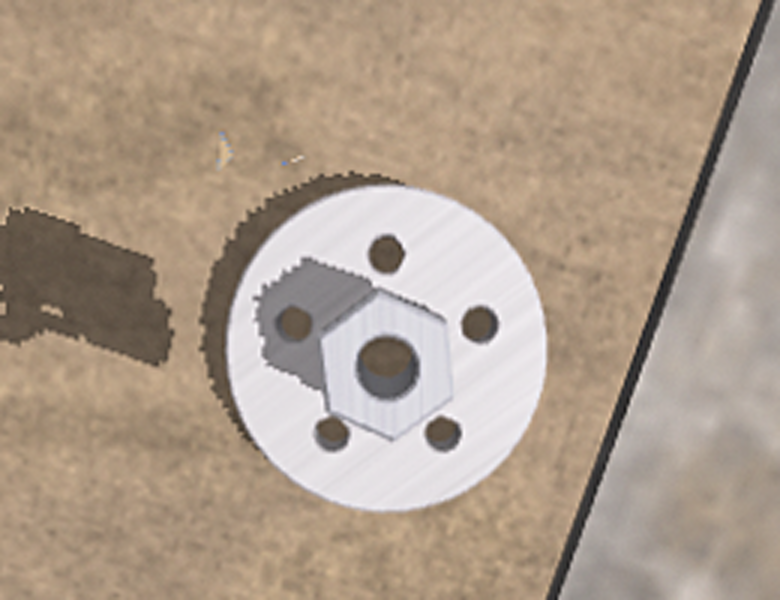

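Crop: disc centred at (388,348), holes at (387,253), (294,324), (480,324), (332,433), (443,433), bore at the boss top at (388,367).

```bash
cat > fit2.py <<'E'
from h import *
from scipy.optimize import least_squares
c=list(np.load('c2.npy',allow_pickle=True)); M=np.load('m2.npy').astype(np.uint8)
B=np.array([(387,253),(294,324),(480,324),(332,433),(443,433)])/3+[190,40]-.33
def res(p):
    a=p[2]+np.arange(5)*2*np.pi/5
    q=proj(c,np.c_[p[0]+.03*np.cos(a),p[1]+.03*np.sin(a),np.full(5,.0195)])
    return np.concatenate([b-q[np.argmin(((q-b)**2).sum(1))] for b in B])
r=min((least_squares(res,[.525,.4,t]) for t in np.radians([0,18,36,54])),key=lambda r:r.cost)
p=r.x; print('pulley',p[:2],np.degrees(p[2])%72,np.abs(r.fun).max())
print('boss', plane(c,np.array([[388,367]])/3+[190,40]-.33,.06))
hexc=np.array([(381,290),(446,321),(453,397),(393,439),(328,408),(322,333)])/3+[190,40]-.33
h=plane(c,hexc,.06); d=h-h.mean(0); print('hexcentre',h.mean(0),'radii',np.linalg.norm(d,axis=1),'vertex ang',np.degrees(np.arctan2(d[:,1],d[:,0]))%60)
go([p[0],p[1],.03])
E
python3 fit2.py
```

```text
pulley [0.52467765 0.40172627] 16.680654579588392 0.2185808076513922
boss [[0.52480877 0.40155094 0.06      ]]
hexcentre [0.52514847 0.40188797 0.06      ] radii [0.01974595 0.01959643 0.01987002 0.02005404 0.01984595 0.01946171] vertex ang [21.33633345 23.20886611 21.33777098 21.19828369 21.87467667 20.48877078]
t 4.37 pos [0.477  0.3841 0.2023] yaw 16.41 tilt 0.07 shift [ 0.0505 -0.0034  0.1723] rows 4.380914473674955
```

>>> {"name": "arm_command", "arguments": {"increments": [[0,0,0,0.025,-0.0017,0.02,0],[0,0,0,0.0255,-0.0017,0.02,0],[0,0,-6.2,0,0,0.03,0],[0,0,0,0,0,0,0],[0,0,0,0,0,0,0],[0,0,0,0,0,0,0]]}}

```text
time: 4.87
ee_pos: [0.5242, 0.4023, 0.1331]
ee_rot: [-3.081, -0.613, -0.002]
wrist_force: [0.3, 0.5, 0.1]
finger_gap: 0.0853
finger_force: 0.0
```

```bash
python3 - <<'E'
from h import *
for i in range(4):
    go([.5248,.4017,.024])
    if i==0: c,im=shot('wrist','w3.png')
    elif i<3: imaging.snapshot('wrist')
p=np.array([.52468,.40173]);
for a in np.radians(16.68+72*np.arange(5)):
    u=proj(c,[[p[0]+.03*np.cos(a),p[1]+.03*np.sin(a),.02]])[0]; cv2.circle(im,tuple(np.int32(u.round())),2,(255,0,0),-1)
u=proj(c,[[p[0],p[1],.06]])[0];cv2.circle(im,tuple(np.int32(u.round())),2,(255,0,0),-1)
cv2.imwrite('pics/w3b.png',cv2.resize(im[100:400,120:520,::-1],None,fx=2,fy=2))
E
```

```text
t 4.87 pos [0.5242 0.4023 0.1331] yaw 22.52 tilt 0.09 shift [1.000e-04 7.000e-04 1.091e-01] rows 2.661082152290842
t 4.92 pos [0.5247 0.4027 0.134 ] yaw 22.56 tilt 0.19 shift [-0.0006  0.001   0.11  ] rows 2.682125028604135
t 4.97 pos [0.5248 0.403  0.1342] yaw 22.6 tilt 0.23 shift [-0.0009  0.0012  0.1102] rows 2.6885342683279845
t 5.02 pos [0.5248 0.403  0.1341] yaw 22.62 tilt 0.23 shift [-0.0009  0.0013  0.1101] rows 2.6852164948956943
```

View pics/w3b.png

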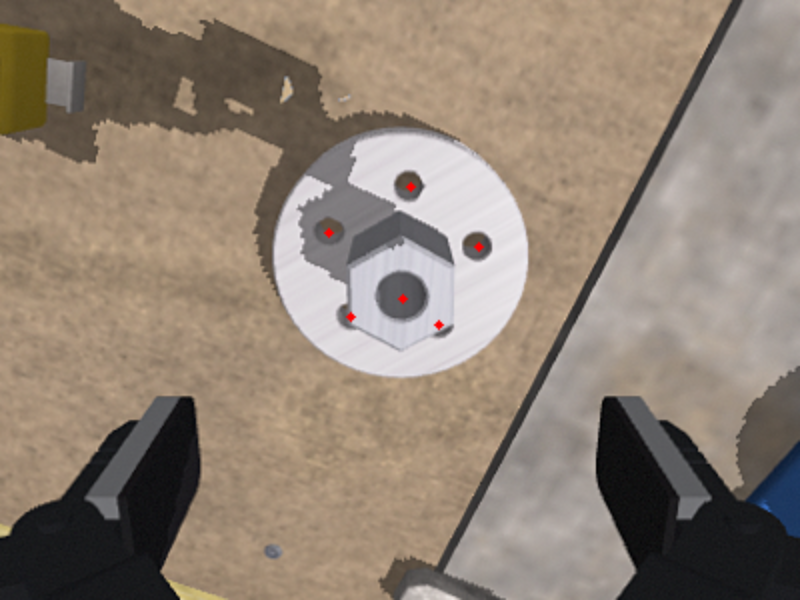

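The red predictions land on the holes and the bore at (402,298), and the flats line up with the pads. Descending now.

>>> {"name": "arm_command", "arguments": {"increments": [[0,0,0,-0.0008,0.001,0.035,0],[0,0,0,0,0,0.035,0],[0,0,0,0,0,0.02,0],[0,0,0,0,0,0.011,0],[0,0,0,0,0,0.007,0],[0,0,0,0,0,0,0],[0,0,0,0,0,0,0]]}}

```text
time: 5.6
ee_pos: [0.5246, 0.402, 0.0251]
ee_rot: [-3.079, -0.618, -0.004]
wrist_force: [0.9, 0.1, 0.9]
finger_gap: 0.0856
finger_force: 0.0
```

>>> {"name": "arm_command", "arguments": {"increments": [[0,0,0,0,0,0,90],[0,0,0,0,0,0,110],[0,0,0,0,0,0,130],[0,0,0,0,0,0,150],[0,0,0,0,0,0,170],[0,0,0,0,0,0,200],[0,0,0,0,0,0,200],[0,0,0,0,0,0,200]], "newtons": 50}}

```text
time: 6.27
ee_pos: [0.5242, 0.4014, 0.0243]
ee_rot: [3.08, 0.618, 0.002]
wrist_force: [-0.2, -2.2, 5.4]
finger_gap: 0.0356
finger_force: 52.2
```

>>> {"name": "arm_command", "arguments": {"increments": [[0,0,0,0,0,-0.01,200],[0,0,0,0,0,-0.02,200],[0,0,0,0,0,-0.03,200],[0,0,0,0,0,-0.04,200],[0,0,0,0,0,-0.035,200],[0,0,0,0,0,-0.01,200],[0,0,0,-0.007,0.0145,0,200],[0,0,0,-0.0144,0.0296,0,200],[0,0,0,-0.0144,0.0296,0,200],[0,0,0,-0.0144,0.0296,0,200]]}}

```text
time: 7.1
ee_pos: [0.515, 0.2853, 0.1654]
ee_rot: [3.08, 0.62, -0.007]
wrist_force: [1.0, -0.7, -5.1]
finger_gap: 0.0354
finger_force: 51.4
```

>>> {"name": "arm_command", "arguments": {"increments": [[0,0,0,-0.0144,0.0296,0,200],[0,0,0,-0.0144,0.0296,0,200],[0,0,0,-0.0144,0.0296,0,200],[0,0,0,-0.0144,0.0296,0,200],[0,0,0,-0.0072,0.0148,0,200],[0,0,5.6,0,0,0,200],[0,0,5.6,0,0,0,200],[0,0,5.6,0,0,0,200],[0,0,5.6,0,0,0,200],[0,0,0,0,0,0,200]]}}

```text
time: 7.93
ee_pos: [0.507, 0.1387, 0.166]
ee_rot: [-3.141, -0.004, 0.007]
wrist_force: [0.3, 0.6, -5.5]
finger_gap: 0.0351
finger_force: 51.8
```

>>> {"name": "arm_command", "arguments": {"increments": [[0,0,0,0,0,0,200],[0,0,0,0,0,0,200],[0,0,0,0,0,0,200]]}}

```text
time: 8.18
ee_pos: [0.5082, 0.1388, 0.1676]
ee_rot: [-3.142, -0.011, 0.002]
wrist_force: [-0.6, 1.2, -6.2]
finger_gap: 0.0354
finger_force: 51.8
```

```bash
python3 - <<'E'
from h import *
for i in range(3):
    go([.5088,.1387,.15]);imaging.snapshot('top')
s=telemetry.read_state();print(s['wrist_force'],s['ft_torque'],s['finger_gap'])
c,im=shot('wrist','w4.png')
p=np.array([.5093,.139]);zb=s['ee_pos'][2]-.0243
for a in np.radians(66.3+72*np.arange(5)):
  for z,col in ((zb+.02,(255,0,0)),(.088,(0,255,0))):
    u=proj(c,[[p[0]+.03*np.cos(a),p[1]+.03*np.sin(a),z]])[0]; cv2.circle(im,tuple(np.int32(u.round())),2,col,-1)
cv2.imwrite('pics/w4b.png',cv2.resize(im[100:400,120:520,::-1],None,fx=2,fy=2))
E
```

```text
t 8.18 pos [0.5082 0.1388 0.1676] yaw 0.39 tilt 0.07 shift [0.0006 0.0001 0.0176] rows 0.4304124462308916
t 8.23 pos [0.5083 0.1389 0.1678] yaw 0.37 tilt 0.05 shift [0.0005 0.0002 0.0178] rows 0.4352694503140583
t 8.28 pos [0.5085 0.1388 0.1681] yaw 0.35 tilt 0.02 shift [0.0003 0.0001 0.0181] rows 0.4404313531539036
[-0.789635   -0.09346472 -5.38655074] [0.00586356 0.08074797 0.02817419] 0.0352652386944994
```

View pics/w4b.png

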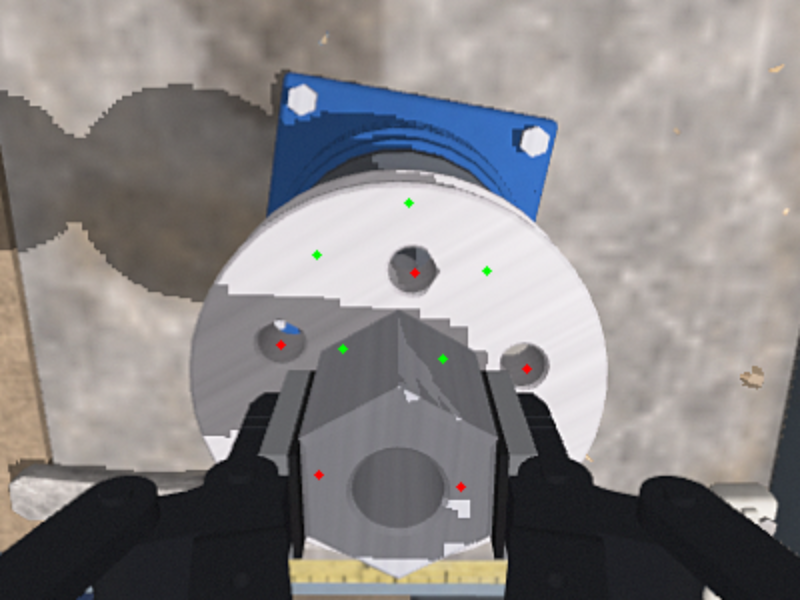

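The pulley is held, and its holes at (411,270), (281,342), (525,365) are within about 0.7 mm and 1° of the red targets. Now I lower it gently.

>>> {"name": "arm_command", "arguments": {"increments": [[0,0,0,-0.0003,0.0003,0.012,200],[0,0,0,0,0,0.015,200],[0,0,0,0,0,0.007,200],[0,0,0,0,0,0.003,200],[0,0,0,0,0,0.003,200],[0,0,0,0,0,0.003,200],[0,0,0,0,0,0,200]]}}

```text
time: 8.97
ee_pos: [0.5083, 0.1385, 0.1251]
ee_rot: [3.142, 0.008, -0.0]
wrist_force: [0.4, 0.7, -5.9]
finger_gap: 0.0355
finger_force: 51.6
```

>>> {"name": "arm_command", "arguments": {"increments": [[0,0,0,0,0,0.0015,200],[0,0,0,0,0,0.0015,200],[0,0,0,0,0,0.0015,200],[0,0,0,0,0,0.0015,200],[0,0,0,0,0,0,200],[0,0,0,0,0,0,200]]}}

```text
time: 9.47
ee_pos: [0.5083, 0.1385, 0.1192]
ee_rot: [3.142, 0.008, -0.0]
wrist_force: [0.2, 0.4, -5.2]
finger_gap: 0.0355
finger_force: 51.6
```

>>> {"name": "arm_command", "arguments": {"increments": [[0,0,0,0,0,0.0015,200],[0,0,0,0,0,0.0015,200],[0,0,0,0,0,0.0015,200],[0,0,0,0,0,0.001,200],[0,0,0,0,0,0.001,200],[0,0,0,0,0,0.001,200],[0,0,0,0,0,0.0005,200],[0,0,0,0,0,0,200],[0,0,0,0,0,0,200]]}}

```text
time: 10.22
ee_pos: [0.5083, 0.1385, 0.1113]
ee_rot: [-3.142, -0.008, 0.0]
wrist_force: [-0.5, 0.0, -5.4]
finger_gap: 0.0352
finger_force: 51.6
```

>>> {"name": "arm_command", "arguments": {"increments": [[0,0,0,0,0,0.001,200],[0,0,0,0,0,0.0005,200],[0,0,0,0,0,0.0005,200],[0,0,0,0,0,0,200]]}}

```text
time: 10.55
ee_pos: [0.5082, 0.1385, 0.1091]
ee_rot: [-3.142, -0.008, 0.0]
wrist_force: [0.2, 0.1, -6.3]
finger_gap: 0.0353
finger_force: 51.6
```

Now 3 mm past the stud tips with no contact; continuing.

>>> {"name": "arm_command", "arguments": {"increments": [[0,0,0,0,0,0.001,200],[0,0,0,0,0,0.001,200],[0,0,0,0,0,0.001,200],[0,0,0,0,0,0,200]]}}

```text
time: 10.88
ee_pos: [0.5081, 0.1385, 0.106]
ee_rot: [-3.142, -0.008, 0.001]
wrist_force: [-0.5, 0.9, -6.4]
finger_gap: 0.0355
finger_force: 51.6
```

>>> {"name": "arm_command", "arguments": {"increments": [[0,0,0,0,0,0.001,200],[0,0,0,0,0,0.001,200],[0,0,0,0,0,0.001,200],[0,0,0,0,0,0.001,200],[0,0,0,0,0,0,200]]}}

```text
time: 11.3
ee_pos: [0.5081, 0.1385, 0.102]
ee_rot: [3.142, 0.008, -0.001]
wrist_force: [0.1, -0.2, -5.0]
finger_gap: 0.0356
finger_force: 51.6
```

>>> {"name": "arm_command", "arguments": {"increments": [[0,0,0,0,0,0.001,200],[0,0,0,0,0,0.001,200],[0,0,0,0,0,0.001,200],[0,0,0,0,0,0.0005,200],[0,0,0,0,0,0,200]]}}

```text
time: 11.72
ee_pos: [0.5082, 0.1385, 0.0986]
ee_rot: [-3.142, -0.008, 0.001]
wrist_force: [0.3, -0.2, -5.1]
finger_gap: 0.0355
finger_force: 51.6
```

>>> {"name": "arm_command", "arguments": {"increments": [[0,0,0,0,0,0.0004,200],[0,0,0,0,0,0.0004,200],[0,0,0,0,0,0.0004,200],[0,0,0,0,0,0,200]]}}

```text
time: 12.05
ee_pos: [0.5083, 0.1385, 0.0975]
ee_rot: [3.142, 0.008, -0.0]
wrist_force: [-0.1, -0.3, -5.5]
finger_gap: 0.0354
finger_force: 51.6
```

>>> {"name": "arm_command", "arguments": {"increments": [[0,0,0,0,0,0.0003,200],[0,0,0,0,0,0.0003,200],[0,0,0,0,0,0,200]]}}

```text
time: 12.3
ee_pos: [0.5084, 0.1385, 0.0972]
ee_rot: [3.142, 0.008, 0.0]
wrist_force: [-1.7, -0.4, -3.2]
finger_gap: 0.0355
finger_force: 52.1
```

>>> {"name": "arm_command", "arguments": {"increments": [[0,0,0,0,0,0.0002,200],[0,0,0,0,0,0,200],[0,0,0,0,0,0,200]]}}

```text
time: 12.55
ee_pos: [0.5084, 0.1385, 0.0971]
ee_rot: [3.142, 0.008, -0.0]
wrist_force: [-2.9, 0.1, -0.5]
finger_gap: 0.0356
finger_force: 52.3
```

>>> {"name": "arm_command", "arguments": {"increments": [[0,0,0,0,0,0.0002,200],[0,0,0,0,0,0,200],[0,0,0,0,0,0,200]]}}

```text
time: 12.8
ee_pos: [0.5084, 0.1385, 0.0971]
ee_rot: [3.142, 0.008, -0.0]
wrist_force: [-5.5, -0.2, 5.2]
finger_gap: 0.0356
finger_force: 52.8
```

```bash
python3 - <<'E'
from h import *
s=telemetry.read_state();print(s['wrist_force'],s['ft_torque'],s['ee_pos'])
E
```

```text
[-5.47203355 -0.18390732  5.19004826] [-0.10355252  0.73955136 -0.03253863] [0.50835657 0.13850058 0.09712605]
```

Firm contact at home height. I'll relax and let go.

>>> {"name": "arm_command", "arguments": {"increments": [[0,0,0,0,0,-0.0003,200],[0,0,0,0,0,0,200],[0,0,0,0,0,0,150],[0,0,0,0,0,0,130],[0,0,0,0,0,0,110],[0,0,0,0,0,0,90],[0,0,0,0,0,0,50],[0,0,0,0,0,0,0],[0,0,0,0,0,0,0],[0,0,0,0,0,0,0]]}}

```text
time: 13.63
ee_pos: [0.5084, 0.1385, 0.0969]
ee_rot: [-3.142, -0.008, -0.0]
wrist_force: [-0.3, 0.2, -0.4]
finger_gap: 0.0856
finger_force: 0.0
```

>>> {"name": "arm_command", "arguments": {"increments": [[0,0,0,0,0,0,0],[0,0,0,0,0,-0.01,0],[0,0,0,0,0,-0.03,0],[0,0,0,0,0,-0.03,0],[0,0,0,0,0,-0.03,0],[0,0,0,-0.02,0,-0.02,0],[0,0,0,-0.02,0,0,0],[0,0,0,0,0,0,0],[0,0,0,0,0,0,0]]}}

```text
time: 14.38
ee_pos: [0.4682, 0.1384, 0.2178]
ee_rot: [-3.142, -0.008, -0.002]
wrist_force: [0.1, 0.0, -0.7]
finger_gap: 0.0854
finger_force: 0.0
```

```bash
python3 - <<'E'
from h import *
s=telemetry.read_state();print(s['wrist_force'],s['ee_pos'],s['finger_gap'])
c,im=shot('wrist','w5.png')
cv2.imwrite('pics/w5b.png',cv2.resize(im[60:360,120:520,::-1],None,fx=2,fy=2))
p=np.array([.5093,.139])
for z in (.092,.100):
    a=np.linspace(0,6.28,9)[:-1]; print(z,[tuple(np.int32((u-[120,60])*2)) for u in proj(c,np.c_[p[0]+.05*np.cos(a),p[1]+.05*np.sin(a),np.full(8,z)])])
E
```

```text
[ 0.1394912   0.00924233 -0.68234292] [0.4681732  0.13840065 0.21776444] 0.08538252634080311
0.092 [(np.int32(398), np.int32(93)), (np.int32(302), np.int32(134)), (np.int32(267), np.int32(230)), (np.int32(308), np.int32(318)), (np.int32(396), np.int32(354)), (np.int32(485), np.int32(319)), (np.int32(526), np.int32(231)), (np.int32(493), np.int32(135))]
0.1 [(np.int32(398), np.int32(91)), (np.int32(299), np.int32(134)), (np.int32(264), np.int32(233)), (np.int32(306), np.int32(324)), (np.int32(396), np.int32(360)), (np.int32(487), np.int32(325)), (np.int32(530), np.int32(234)), (np.int32(496), np.int32(135))]
```

View pics/w5b.png

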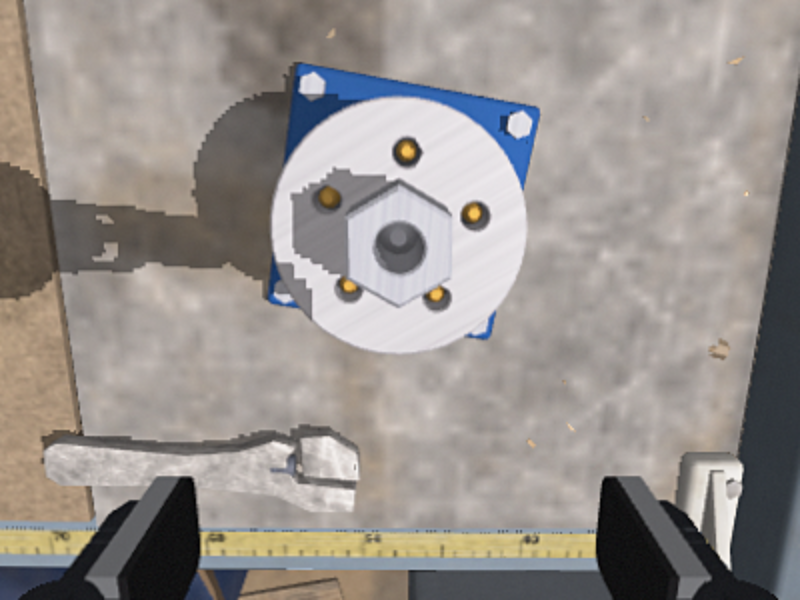

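The brass studs show in all five holes, at (406,152), (474,215), (328,198), (349,287), (437,296). The rim spans columns 271–526, which matches the home height, and the gripper is clear.

```bash
python3 -c "
from plant import arm; print(arm.job_done())"
```

```text
the job is handed in; nothing more can be done
None
```

The pulley is on the hub with a stud in each of its five holes, and its height matches fully home; it met only about 10 N of contact on the way down. The gripper let go and is clear, nothing else was touched, and I handed the job in at about 14.5 s.

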